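# Turn the cue book's divider leaf

### The arm

A 6-joint arm with a two-finger parallel gripper is mounted at the origin on the work surface. World frame = base frame: x ahead of the robot, y to its left, z up, the work surface at z = 0. Lengths are in mm, angles in degrees, forces in N, time in s.
With the tool pointing down it reaches from about 350 to 850 mm from the base axis. Payload 8.1 kg.
Tool frame: the origin (TCP) lies at the very end of the fingers, on their centre line; the grasp point (between the pads) lies 19 mm behind it; z points along the fingers, y is the direction in which the jaws open and shut (so a half turn about z gives the same grasp; the last joint's range is limited). The gripper opens to 85 mm and grips with 20 to 120 N. Pads are 22 mm wide; open, the fingers measure 114 mm over their backs; the gripper's body (76 mm by 85 mm) begins 54 mm behind the grasp point. The pads swing forward as they close: fully open they stand 13 mm farther back than shut.
Start: joints at [62.2, 7.471, 85.268, -0, 87.261, -4.893], TCP at [233.52, 552.697, 231.292] pointing down, gripper open.
Joint ranges: [-169.43, 169.43], [-51.17, 129.36], [1.28, 143.12], [-76.62, 256.62], [0, 156.53], [-152.29, 152.29]. Speed limits (degrees/s): [136.94, 136.94, 159.86, 180, 180, 180].

### API

Orientations are given as [roll, pitch, yaw] about the fixed x, y, z axes, in that order (R = Rz(yaw) Ry(pitch) Rx(roll)).
In Python, from bench import r gives the robot as it stands.
- The arm moves only by the shell command python3 -m crank 'ROWS' [OPENING] [FORCE]. ROWS is JSON, a list that holds one entry, the list of rows, each a list of 6 numbers: the shift along the tool's x, y, z in m, then the turn, a rotation vector about the tool's x, y, z in rad. A call has 1 to 10 rows; each row is the pose to reach, as a shift and turn from the pose measured when the call began, along the tool's axes at that moment; what a row does not reach only later rows make up. A row lasts 1/8 s, in which the tool goes at most 62.5 mm and 10.7 degrees, less where a joint would pass 70% of its speed; a pose out of reach is approached as far as the arm can. A call with a gripper value outside its range is refused whole. OPENING is the closure, from 0 (fully open) to 1 (shut), set as the call begins (- or left out, the last holds). The fingers move at their own pace and stop on an object; FORCE is the grip in N (left out, the last holds). Time passes only in rows, so rows that repeat a pose let the fingers close. It gives the time, the measured TCP pose, the force and the opening at its end, in the units of the state.
- r.sense(): the state, without advancing time (a new reading comes with each control period).
- r.snapshot(name): name is "scene" or "side" or "wrist"; returns (picture, depth): 420x560x3 uint8, blue, green, red; 420x560 float32, mm along the optical axis (not along the pixel's ray), 0 where there is no reading.
- r.get_calibration(name): a dict with "mtx" (3x3 intrinsics, pixels), "cam_to_world" (4x4, takes a point from camera to world coordinates). Camera axes: x right, y down, z forward; pixel columns grow to the right and rows downward; lengths in mm; the calibration is good to about 2 mm. A picture is of the moment at which its call begins: read the wrist's pose just before it. get_calibration takes no time and is no camera call; for the wrist camera it gives the pose at the moment of the call.
- r.hand_in(): hands the job in, once; it reports no verdict.
Trained networks look in the newest picture that a camera, given by its name, has taken for a name from the list of things; names that differ only in an ending like _2 or _b are one class to them, and where a whole thing is asked for, a point or a joint stands for the part that bears it (a point fixed in the world has none). Each returns a list of dicts, best first, with "conf" (0 to 1); they miss things now and then, are a little off and sometimes report something else, mostly with a low value. They report only what shows in the picture. A call takes as long as a camera call.
- r.look_for(thing, camera): "extent" ([left, top, right, bottom] in pixels, round what is visible of it).
- r.landmark_of(thing, camera): "pixel" ([column, row] in pixels: a listed point, or the origin of a listed thing).
The state is a dict: "time": time; "joint_pos": joint angles; "qd": joint speeds; "joint_efforts": joint torques, N m; "tool_pos": TCP position; "tcp_rot": TCP orientation; "ft_force": force on the tool from outside, world axes, zero at the start; "wrist_torque": the same for the moment, N m; "finger_gap": finger opening in mm.
Only numpy, scipy, OpenCV 4.12 (cv2) and the standard library are available. Lean on these libraries where they do the work, as an engineer would, in place of code of your own. Each camera call takes 0.05 s, during which the arm holds its last target.

### The job

The stiff yellow divider leaf of the cue book on the sound desk has been left standing half up above the right-hand pages. Gently push it with the fingertips up and over the spine and press it down until it lies flat on the left-hand pages. Do not squeeze the leaf hard, do not lift or shift the book, leave everything else on the desk where it is, and finish clear of it all.

Things in the scene. Friction and masses are not known exactly. Their poses are not given: they have to be found in the camera images.
- book: open ring binder (cue book) lying loose on the desk, about 0.9 kg with its leaf, blue covers 225 (along the spine, its x axis) x 330 (its y axis) x 4 thick, white page blocks 205 x 132 with tops 30 above the desk on both sides. Origin: on the desk, under the middle of the spine. x runs along the spine away from the robot (turned up to about 37 degrees), y to the left-hand pages, z up. Two small steel rings arch over the spine up to 48 above the desk
- spine (a point): middle of the leaf's hinge line on the spine, 34 above the desk; the hinge line runs along the book's x axis
- leaf (a joint): angle of the yellow leaf in rad: 0 = flat on the right-hand pages (the book's -y side), pi/2 = upright, pi (its stop) = flat on the left-hand pages (+y side). It starts between about 0.55 and 0.95. The hinge is stiff (about 0.13 N m of friction), so the leaf stays at whatever angle it is left, even just short of flat; 1 to 3 N at its free edge moves it. Both stops are firm: once it is flat, press no deeper
- leaf_edge (a point): middle of the leaf's free edge, 145 from the hinge line, in the middle of its thickness. The leaf is a rigid yellow plastic plate 200 along the spine, 4 thick, 120 g; a small orange index tab, 45 wide, stands 11 out from the free edge, centred 60 from the middle towards the far end
- marker: felt marker pen lying flat beside the far end of the book, black and red, 125 long, 15 thick; to be left alone. Origin: centre of its underside
- tape: grey roll of tape lying flat, 96 across, 35 high; to be left alone. Origin: centre of its underside
- mic: black hand microphone lying down, 160 long, 44 thick at its head; to be left alone. Origin: centre of its underside
- pack: grey belt transmitter box lying flat, 85 x 62 x 22, with a thin aerial; to be left alone. Origin: centre of its underside
- headphones: black headphones lying down, cups 76 across, about 210 wide overall; to be left alone. Origin: centre of its underside

How it is judged:
By the outcome, as a careful person would: the job done as asked, in the order asked, and still so for the second after the job is handed in, with the robot touching nothing.
It also fails if it takes over 45 s, if anything falls off the work surface, if the arm or the gripper's body presses on something with over 40 N, if the wrist force passes 120 N, or if a joint passes its speed limit or range.

## Working session

There is one attempt and no reset: what is moved stays moved. The work goes in short steps, Python scripts to look and compute and a shell command to move; the robot and the scene stay as the last step left them, time stands still between calls to the robot, and variables do not carry over. Pictures are saved under pics/ and viewed, and the job is handed in when it is done.

```bash
ls; mkdir -p pics; python3 - <<'E'
from bench import r
import cv2
s=r.sense();print({k:s[k] for k in('time','tool_pos','tcp_rot','ft_force','finger_gap')})
for c in('scene','side'):
    im,d=r.snapshot(c);cv2.imwrite(f'pics/{c}0.png',im)
    print(c,r.get_calibration(c))
    for t in('book','leaf','spine','leaf_edge'):
        print(t,r.landmark_of(t,c)[:2] if t!='leaf' else r.look_for(t,c)[:2])
E
```

```text
pics
{'time': 0.0, 'tool_pos': array([233.24558122, 552.19029593, 230.23042302]), 'tcp_rot': array([-1.79891720e+02, -8.88219517e-03,  1.57094406e+02]), 'ft_force': array([-0.81964898, -0.60405117,  0.08215553]), 'finger_gap': 85.42971076473272}
scene {'mtx': array([[469.95712436,   0.        , 275.7452908 ],
       [  0.        , 469.95712436, 210.18801725],
       [  0.        ,   0.        ,   1.        ]]), 'cam_to_world': array([[-3.24457115e-01,  5.36251137e-01, -7.79206198e-01,
         1.69552875e+03],
       [ 9.45782810e-01,  1.96908053e-01, -2.58306204e-01,
         3.37359218e+02],
       [ 1.49149793e-02, -8.20769113e-01, -5.71065326e-01,
         9.00054401e+02],
       [ 0.00000000e+00,  0.00000000e+00,  0.00000000e+00,
         1.00000000e+00]])}
book [{'pixel': [305.6, 226.3], 'conf': 0.57}]
leaf [{'extent': [258.4, 170.0, 322.4, 229.1], 'conf': 0.97}]
spine [{'pixel': [305.9, 218.9], 'conf': 0.67}, {'pixel': [251.4, 240.2], 'conf': 0.59}]
leaf_edge [{'pixel': [279.8, 180.2], 'conf': 0.58}, {'pixel': [303.3, 259.6], 'conf': 0.35}]
side {'mtx': array([[435.38799143,   0.        , 275.8563096 ],
       [  0.        , 435.38799143, 208.92199615],
       [  0.        ,   0.        ,   1.        ]]), 'cam_to_world': array([[-9.75057360e-01, -1.59282652e-01,  1.54570960e-01,
         3.98582346e+02],
       [-2.21207871e-01,  7.54409839e-01, -6.18007178e-01,
         6.47696560e+02],
       [-1.81720312e-02, -6.36784760e-01, -7.70827443e-01,
         9.28660532e+02],
       [ 0.00000000e+00,  0.00000000e+00,  0.00000000e+00,
         1.00000000e+00]])}
book [{'pixel': [290.4, 260.8], 'conf': 0.67}]
leaf [{'extent': [258.5, 179.3, 349.1, 262.6], 'conf': 0.77}]
spine [{'pixel': [288.6, 246.0], 'conf': 0.75}]
leaf_edge [{'pixel': [315.1, 198.6], 'conf': 0.55}]
```

View pics/scene0.png

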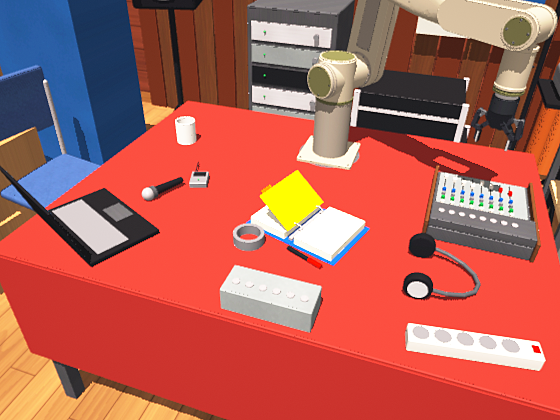

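View pics/side0.png

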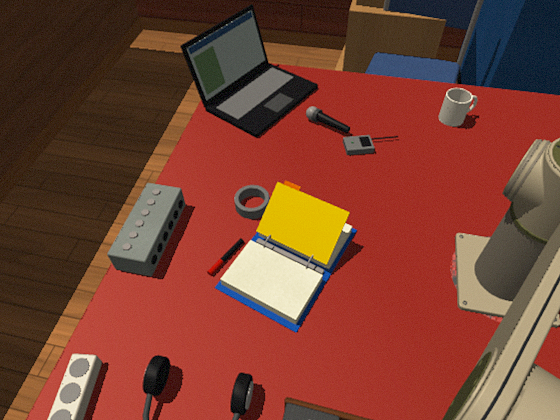

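The leaf is yellow, tilted over the right-hand pages (scene ~(292,200), side ~(303,225)), with the left-hand pages clear (side ~(272,280)). The tape is near the free edge at the far end, side (252,201). I'll fit the planes from depth next.

```bash
cat > h.py <<'E'
import numpy as np,cv2
from bench import r
def cloud(c,im,d):
    k=r.get_calibration(c);K=k['mtx'];T=k['cam_to_world']
    v,u=np.mgrid[:d.shape[0],:d.shape[1]]
    P=np.stack([(u-K[0,2])/K[0,0]*d,(v-K[1,2])/K[1,1]*d,d],-1)
    return P@T[:3,:3].T+T[:3,3]
def yellow(im):
    h=cv2.cvtColor(im,cv2.COLOR_BGR2HSV)
    return (h[...,0]>24)&(h[...,0]<36)&(h[...,1]>150)&(h[...,2]>90)
def measure(c):
    im,d=r.snapshot(c);P=cloud(c,im,d)
    m=cv2.erode((yellow(im)&(d>0)).astype(np.uint8),np.ones((3,3)))>0
    Y=P[m];Y=Y[(abs(Y[:,2]-90)<110)&(Y[:,0]>250)]
    return im,d,P,Y
def plane(Y):
    Q=Y.copy()
    for _ in range(4):
        c=Q.mean(0);n=np.linalg.svd(Q-c)[2][2];e=abs((Y-c)@n);Q=Y[e<4]
    return c,n*np.sign(n[2]),Q
E
python3 - <<'E'
from h import *
import cv2
for c in('scene','side'):
    im,d,P,Y=measure(c)
    ce,n,Q=plane(Y)
    ax=np.cross(n,[0,0,1]);ax/=np.linalg.norm(ax);ax*=np.sign(ax[0])
    print(c,len(Y),len(Q),'n',n.round(3),'axis yaw',np.degrees(np.arctan2(ax[1],ax[0])).round(1),'tilt',np.degrees(np.arccos(n[2])).round(1))
    up=np.cross(n,ax); up*=np.sign(up[2])
    a=Q@ax;b=(Q-ce)@up
    print('ext ax',np.percentile(a-ce@ax,[0.5,99.5]).round(),'up',np.percentile(b,[.5,99.5]).round(),'z',np.percentile(Q[:,2],[.5,99.5]).round(),'cen',ce.round(1))
    mid=ce+ax*(np.percentile(a,[.5,99.5]).mean()-ce@ax)
    top=mid+up*np.percentile(b,99.5)-n*2;print('edge mid',top.round(1),'spine',(top-145*up).round(1))
    # white pages
    h=cv2.cvtColor(im,cv2.COLOR_BGR2HSV)
    w=(h[...,1]<60)&(h[...,2]>150)&(d>0)&(abs(P[...,2]-30)<5)&(np.hypot(P[...,0]-top[0],P[...,1]-top[1])<350)
    W=P[w];print('pages',len(W),np.median(W[:,2]),cv2.minAreaRect(W[:,:2].astype(np.float32)))
    z=P[...,2]; red=(h[...,1]>180)&((h[...,0]<8)|(h[...,0]>172))&(d>0)
    print('table z',np.median(z[red&(np.hypot(P[...,0]-500,P[...,1])<400)]))
    for t in('book','spine','leaf_edge','tape','marker','pack','mic','headphones'):
        L=r.landmark_of(t,c)
        for l in L[:1]:
            u,v=map(lambda x:int(round(x)),l['pixel']);print(t,l['conf'],l['pixel'],P[v,u].round())
E
```

```text
scene 1674 1530 n [0.185 0.574 0.798] axis yaw -17.8 tilt 37.1
ext ax [-98.  92.] up [-63.  64.] z [ 41. 120.] cen [504.4  -5.3  80.6]
edge mid [485.  -54.4 117.9] spine [520.5  55.7  30.5]
pages 2320 29.123325414102567 ((552.2237548828125, -95.09506225585938), (613.3682861328125, 299.0912170410156), 81.80033874511719)
table z -0.9592703023376998
book 0.71 [305.7, 226.3] [536.  54.  14.]
spine 0.87 [306.6, 218.2] [484.  43.   7.]
leaf_edge 0.83 [281.1, 182.8] [479. -50. 118.]
tape 0.68 [246.9, 240.7] [696. -81.  36.]
marker 0.63 [303.7, 257.7] [680.  90.   8.]
pack 0.53 [200.2, 183.1] [ 431. -367.   22.]
mic 0.87 [157.4, 194.8] [ 545. -474.   17.]
headphones 0.66 [417.4, 275.2] [718. 402.  72.]
side 3309 3181 n [0.186 0.574 0.797] axis yaw -17.9 tilt 37.1
ext ax [-91.  97.] up [-67.  59.] z [ 45. 122.] cen [494.7  -5.1  85.5]
edge mid [482.7 -52.1 119.6] spine [518.3  57.9  32.1]
pages 4153 31.584547322801313 ((517.5759887695312, 54.29728698730469), (300.7881774902344, 203.3529815673828), 72.00003051757812)
table z 1.7312717372436737
book 0.7 [287.4, 260.1] [516.  80.  31.]
spine 0.63 [289.6, 248.4] [518.  36.  19.]
leaf_edge 0.6 [311.9, 200.0] [481. -49. 117.]
tape 0.61 [254.8, 207.1] [633. -61.  38.]
marker 0.55 [227.5, 257.1] [668.  85.   4.]
pack 0.96 [358.8, 147.6] [ 386. -364.   24.]
mic 0.72 [318.1, 121.2] [ 532. -496.   -2.]
headphones 0.26 [359.0, 146.7] [ 387. -364.   27.]
```

Both cameras agree: the leaf is at 37° (0.65 rad), the spine is near (519,57,33) and the book yaw is -18°. I'll use a helper that converts book-frame targets (x, u across, z) into tool shifts.

```bash
cat >> h.py <<'E'
from scipy.spatial.transform import Rotation as Ro
S=np.array([519.,57.,0]);yb=np.radians(-17.9)
B=np.array([[np.cos(yb),-np.sin(yb),0],[np.sin(yb),np.cos(yb),0],[0,0,1]])
Rt=Ro.from_euler('xyz',[180,0,180-17.9],degrees=True)
def to(*targets):
    s=r.sense();R=Ro.from_euler('xyz',s['tcp_rot'],degrees=True)
    print('t',round(s['time'],2),'book',(B.T@(s['tool_pos']-S)).round(1),'F book',(B.T@s['ft_force']).round(2),'gap',s['finger_gap'].round(1) if hasattr(s['finger_gap'],'round') else s['finger_gap'])
    rv=(R.inv()*Rt).as_rotvec()
    for q in targets:
        print(q,'->',(R.inv().apply(S+B@np.array(q,float)-s['tool_pos'])/1000).round(4),rv.round(3))
E
python3 -c "
from h import *
to((0,-160,240),(0,-160,92))"
```

```text
t 1.4 book [-424.   384.   231.3] F book [ 0.03 -1.12 -0.73] gap 85.44346607737168
(0, -160, 240) -> [-0.4699 -0.5049 -0.0087] [-0.     0.    -0.087]
(0, -160, 92) -> [-0.4699 -0.5049  0.1393] [-0.     0.    -0.087]
```

```bash
python3 -m crank '[[[-0.03,-0.032,-0.005,0,0,-0.01],[-0.07,-0.075,-0.01,0,0,-0.02],[-0.11,-0.118,-0.01,0,0,-0.03],[-0.15,-0.161,-0.01,0,0,-0.04],[-0.19,-0.204,-0.01,0,0,-0.05],[-0.23,-0.247,-0.01,0,0,-0.06],[-0.27,-0.29,-0.01,0,0,-0.07],[-0.31,-0.333,-0.01,0,0,-0.08],[-0.35,-0.376,-0.01,0,0,-0.087],[-0.38,-0.408,-0.01,0,0,-0.087]]]' 1 20
python3 -c "
from h import *
to((0,-160,240),(0,-160,92))"
```

```text
time: 2.65
tool_pos: [425.3, 26.6, 241.7]
tcp_rot: [180.0, 0.1, 162.0]
ft_force: [-0.1, 1.0, 0.6]
finger_gap: 0.2
t 2.65 book [-79.9 -57.7 241.7] F book [-0.38  0.92  0.64] gap 0.24220846738931825
(0, -160, 240) -> [-0.08   -0.1022  0.0017] [ 0.     0.001 -0.002]
(0, -160, 92) -> [-0.0799 -0.1022  0.1497] [ 0.     0.001 -0.002]
```

```bash
python3 -m crank '[[[-0.03,-0.04,0,0,0,0],[-0.06,-0.075,0,0,0,0],[-0.08,-0.102,0.01,0,0,0],[-0.08,-0.102,0.05,0,0,0],[-0.08,-0.102,0.09,0,0,0],[-0.08,-0.102,0.12,0,0,0],[-0.08,-0.102,0.14,0,0,0],[-0.08,-0.102,0.15,0,0,0],[-0.08,-0.102,0.15,0,0,0]]]' 1 20
python3 - <<'E'
from h import *
for c in('scene','side','wrist'):
    im,d=r.snapshot(c);
    if c!='wrist': im=cv2.resize(im[150:290,220:400],None,fx=4,fy=4)
    cv2.imwrite(f'pics/{c}1.png',im)
to((0,-150,92))
E
```

```text
time: 3.78
tool_pos: [469.7, -95.0, 91.4]
tcp_rot: [180.0, 0.0, 162.0]
ft_force: [-0.4, -0.2, 0.0]
finger_gap: 0.2
t 3.92 book [   1.  -159.8   92.9] F book [-0.33 -0.1  -0.25] gap 0.05243420027740154
(0, -150, 92) -> [0.001  0.0098 0.0009] [ 0.     0.003 -0.002]
```

View pics/side1.png

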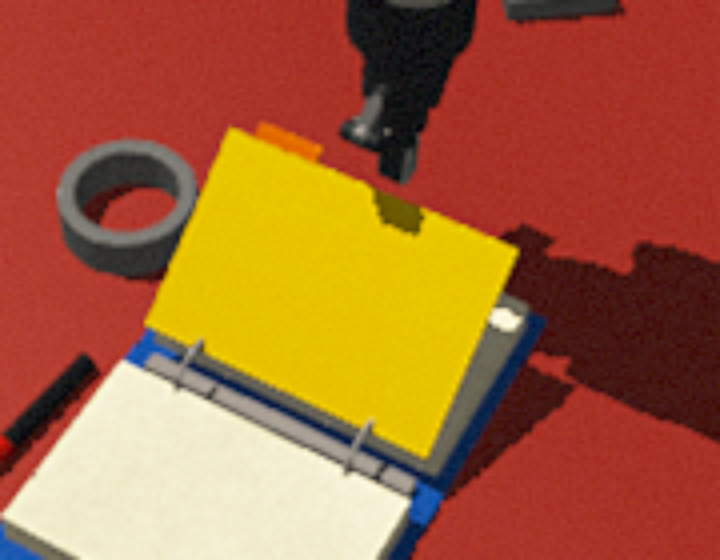

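View pics/scene1.png

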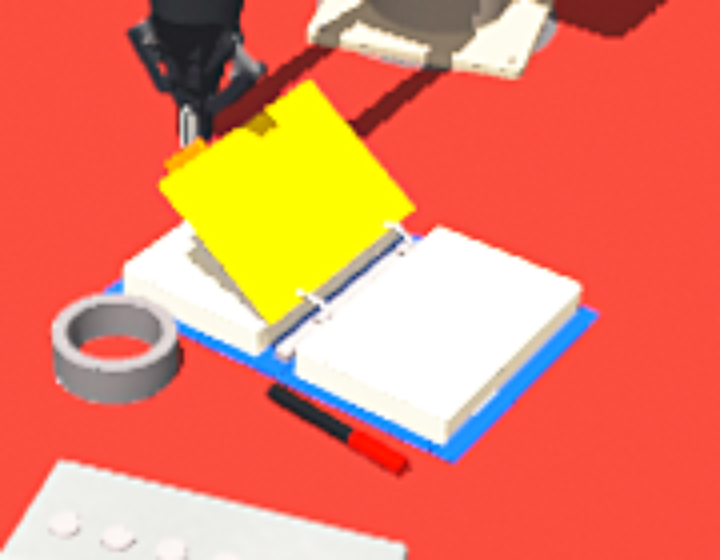

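View pics/wrist1.png

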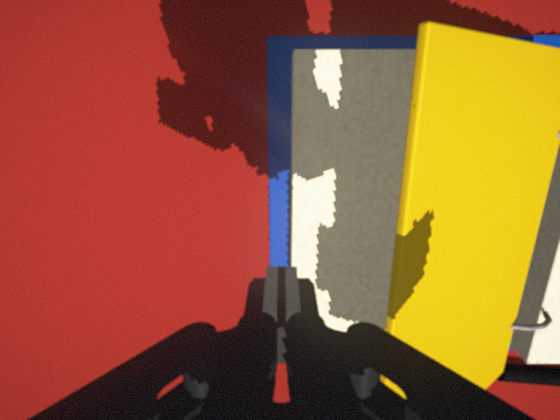

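The pictures show the shut fingertips just outside the middle of the free edge, about 40 mm clear (wrist: tips ~(282,270), edge ~(400,260)), and away from the tab. The tips are slim and the knuckles widen higher up, so I'll use about a 15 mm overlap below the edge. I'll creep to contact.

```bash
python3 -m crank '[[[0,0.005,-0.006,0,0,0],[0,0.013,-0.012,0,0,0],[0,0.02,-0.012,0,0,0],[0,0.025,-0.012,0,0,0],[0,0.028,-0.012,0,0,0],[0,0.028,-0.012,0,0,0]]]' 1 20
python3 - <<'E'
from h import *
im,d=r.snapshot('wrist');cv2.imwrite('pics/wrist2.png',im)
to((0,-132,104))
import numpy as np
for th in (37,45,55,65,75,85,90,100,110,120,130,140,150,160,170,175,180):
    t=np.radians(th);c=8
    if th<=90: u,w=-145*np.cos(t)-2*np.sin(t)-c,145*np.sin(t)-2*np.cos(t)-15
    else: u,w=-130*np.cos(t)-2*np.sin(t)-c,130*np.sin(t)-2*np.cos(t)
    print(th,round(u,1),round(w+34,1))
E
```

```text
time: 4.68
tool_pos: [479.4, -69.6, 105.3]
tcp_rot: [-179.9, 0.2, 162.0]
ft_force: [-2.7, -6.3, 4.8]
finger_gap: -0.2
t 4.72 book [   1.2 -132.7  105.2] F book [-1.37 -5.16  4.62] gap -0.08311533768932003
(0, -132, 104) -> [0.0012 0.0007 0.0012] [-0.002  0.003 -0.002]
37 -125.0 104.7
45 -111.9 120.1
55 -92.8 136.6
65 -71.1 149.6
75 -47.5 158.5
85 -22.6 163.3
90 -10.0 164.0
100 12.6 162.4
110 34.6 156.8
120 55.3 147.6
130 74.0 134.9
140 90.3 119.1
150 103.6 100.7
160 113.5 80.3
170 119.7 58.5
175 121.3 47.3
180 122.0 36.0
```

View pics/wrist2.png

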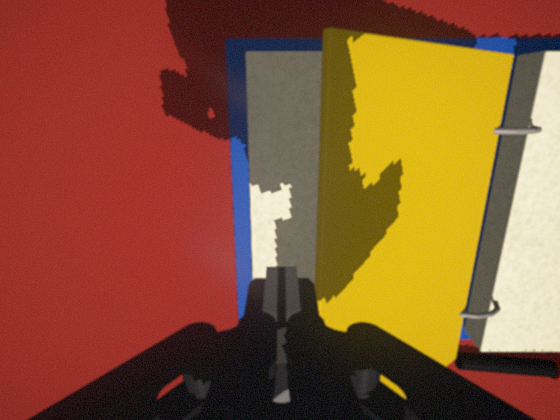

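Contact: 5 N against and 4.6 N upward, so friction is high. I'll follow the edge arc upward from here so it doesn't slide.

```bash
python3 -m crank '[[[0,0,-0.004,0,0,0],[0,0.003,-0.006,0,0,0],[0,0.007,-0.010,0,0,0],[0,0.0105,-0.0135,0,0,0],[0,0.014,-0.017,0,0,0],[0,0.018,-0.0205,0,0,0]]]' 1 20
python3 - <<'E'
from h import *
im,d,P,Y=measure('side');cv2.imwrite('pics/side3.png',cv2.resize(im[130:290,220:400],None,fx=4,fy=3.75))
c,n,Q=plane(Y);print('theta',np.degrees(np.arctan2((B.T@n)[1],n[2])),len(Q))
to((0,-132,104))
E
```

```text
time: 5.48
tool_pos: [484.4, -54.1, 126.8]
tcp_rot: [-179.7, 0.2, 162.0]
ft_force: [-9.0, -10.3, 10.5]
finger_gap: -0.5
theta 46.87132774557816 469
t 5.53 book [   1.4 -115.8  127.3] F book [ -5.67 -10.4    9.8 ] gap -0.06291626454722413
(0, -132, 104) -> [ 0.0014 -0.0161  0.0234] [-0.005  0.004 -0.002]
```

View pics/side3.png

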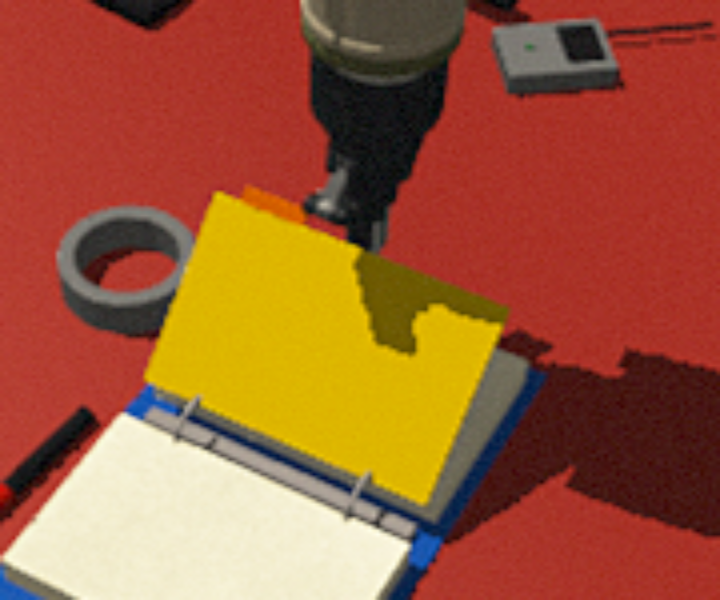

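The force (−y, +z) lies along the leaf plane, so the finger's sloped back is pushing the edge inward towards the hinge. That isn't the right push. I'll back off, look at the finger profile and correct with a tilt.

```bash
python3 -m crank '[[[0,-0.01,0,0,0,0],[0,-0.03,0,0,0,0],[0,-0.035,0,0,0,0],[0,-0.035,0,0,0,0]]]' 1 20
python3 - <<'E'
from h import *
for c in('side','scene'):
    im,d,P,Y=measure(c)
    cv2.imwrite(f'pics/{c}4.png',cv2.resize(im[100:260,220:400] if c=='scene' else im[130:290,220:400],None,fx=4,fy=3.75))
    ce,n,Q=plane(Y);print('theta',np.degrees(np.arctan2((B.T@n)[1],n[2])),len(Y),len(Q),'book n',B.T@n)
    q=(Q-S)@B; print('u,z range',np.percentile(q[:,1],[1,99]),np.percentile(q[:,2],[1,99]),'x',np.percentile(q[:,0],[1,99]))
    i=abs(q[:,0])<40; s=np.hypot(q[i,1],q[i,2]-34);print('radial',np.percentile(s,[1,99]), 'dist plane to hinge', (ce-(S+[0,0,34]))@n)
to((0,-132,104))
E
```

```text
time: 6.02
tool_pos: [473.8, -86.9, 127.4]
tcp_rot: [-179.7, 0.2, 161.9]
ft_force: [0.1, -0.6, -0.7]
finger_gap: 0.2
theta 47.1167319358506 462 452 book n [-0.00202626  0.73274015  0.68050552]
u,z range [-98.24208539 -11.16091266] [ 45.58878231 139.9802754 ] x [-91.57999553  92.74023353]
radial [ 15.67316627 142.6670936 ] dist plane to hinge 0.27703703257890955
theta 47.303882764289995 1699 1582 book n [-0.00103577  0.73496016  0.6781095 ]
u,z range [-97.43694347 -12.05869584] [ 43.87045292 137.60518404] x [-90.67308853  95.49344024]
radial [ 15.2079063  141.86973006] dist plane to hinge -1.6615371245727255
t 6.12 book [   1.2 -150.4  127.4] F book [-0.21 -0.54  0.18] gap -0.32989344911558066
(0, -132, 104) -> [0.0013 0.0185 0.0233] [-0.005  0.003 -0.002]
```

View pics/scene4.png

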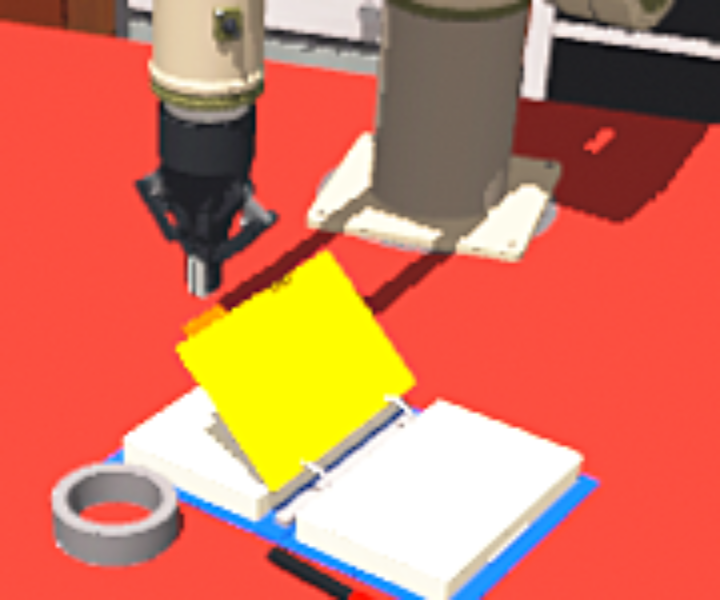

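View pics/side4.png

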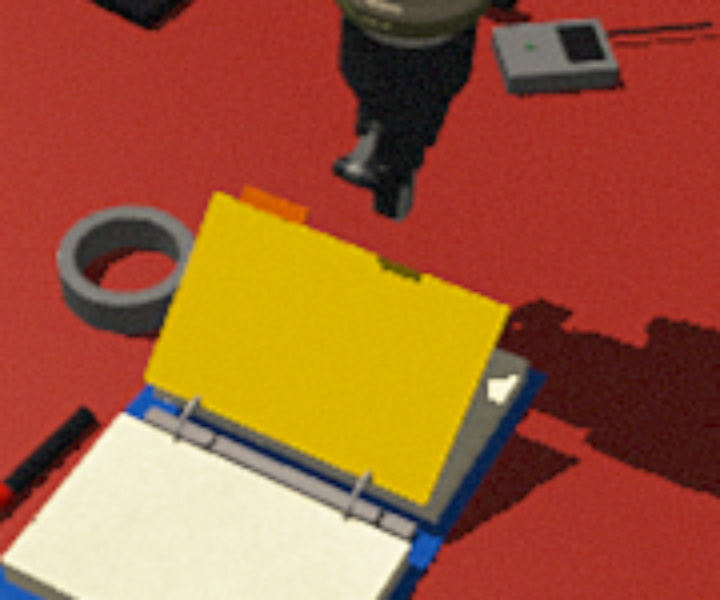

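The book hasn't moved and the leaf is now at 47°. I'll tilt the tool about 45° so the fingertips point under the leaf and the tip pushes square on its underside.

```bash
python3 -m crank '[[[0,-0.005,0.01,-0.1,0,0],[0,-0.005,0.02,-0.26,0,0],[0,-0.005,0.027,-0.42,0,0],[0,-0.005,0.027,-0.58,0,0],[0,-0.005,0.027,-0.74,0,0],[0,0.01,0.027,-0.785,0,0],[0,0.025,0.025,-0.785,0,0],[0,0.036,0.022,-0.785,0,0],[0,0.036,0.022,-0.785,0,0]]]' 1 20
cat >> h.py <<'E'
def arc(ths,r0,a,c=15,base=None):
    "tool shifts for TCP so tip corner is on leaf underside at radius r0; ths, a list of tilts (deg)"
    s=r.sense();R=Ro.from_euler('xyz',s['tcp_rot'],degrees=True)
    RB=Ro.from_matrix(B)
    for th,al in zip(ths,a):
        t,q=np.radians([th,al])
        p=np.array([0,-r0*np.cos(t)-2*np.sin(t)-c*np.cos(q),34+r0*np.sin(t)-2*np.cos(t)-c*np.sin(q)])
        rv=(R.inv()*RB*Ro.from_rotvec([q,0,0])*RB.inv()*Rt).as_rotvec()
        print(th,al,p.round(1),'->',(R.inv().apply(S+B@p-s['tool_pos'])/1000).round(4),rv.round(3))
E
python3 - <<'E'
from h import *
im,d=r.snapshot('scene');cv2.imwrite('pics/scene5.png',cv2.resize(im[100:260,220:400],None,fx=4,fy=3.75))
to()
print(r.sense()['tcp_rot'])
arc([47,52,57,62],125,[45]*4)
E
```

```text
time: 7.25
tool_pos: [485.7, -51.2, 106.2]
tcp_rot: [135.4, 0.3, 162.1]
ft_force: [-0.1, 0.1, -0.2]
finger_gap: 0.1
t 7.3 book [   1.6 -113.7  106. ] F book [-0.23  0.08 -0.02] gap -0.08843399868147427
[135.36599243   0.30707435 162.12203535]
47 45 [  0.  -97.3 113.4] -> [0.0015 0.0169 0.0062] [-0.006  0.004  0.004]
52 45 [  0.  -89.1 120.7] -> [0.0015 0.0277 0.0068] [-0.006  0.004  0.004]
57 45 [  0.  -80.4 127.1] -> [0.0015 0.0385 0.0084] [-0.006  0.004  0.004]
62 45 [  0.  -71.1 132.8] -> [0.0014 0.0492 0.0109] [-0.006  0.004  0.004]
```

View pics/scene5.png

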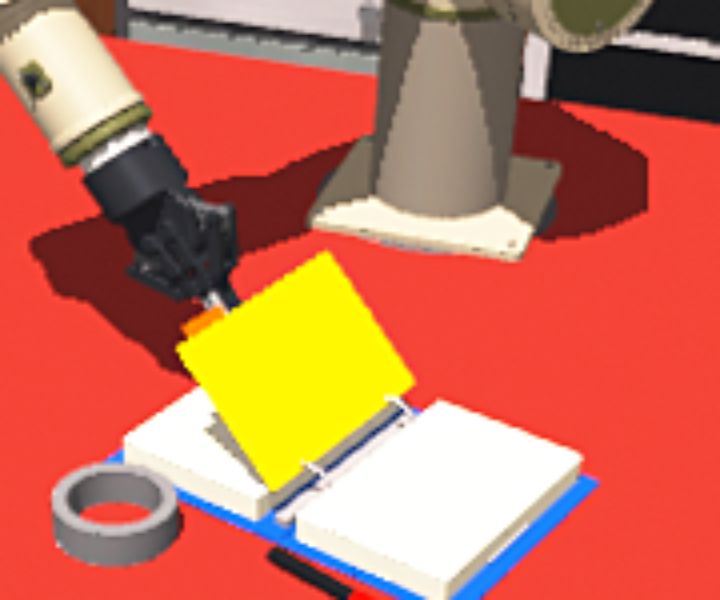

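```bash
python3 -m crank '[[[0,0.006,0.001,0,0,0],[0,0.012,0.002,0,0,0],[0,0.018,0.003,0,0,0],[0,0.024,0.004,0,0,0],[0,0.030,0.005,0,0,0],[0,0.030,0.005,0,0,0]]]' 1 20
python3 - <<'E'
from h import *
im,d,P,Y=measure('scene');cv2.imwrite('pics/scene6.png',cv2.resize(im[100:260,220:400],None,fx=4,fy=3.75))
ce,n,Q=plane(Y);print('theta',np.degrees(np.arctan2((B.T@n)[1],n[2])),len(Q))
to()
arc([52,57,62,67,72,77,82],128,[45]*7)
E
```

```text
time: 8.05
tool_pos: [493.2, -27.6, 123.8]
tcp_rot: [135.4, 0.3, 162.1]
ft_force: [-0.5, 0.4, 0.4]
finger_gap: 0.1
theta 53.193383107839004 1555
t 8.1 book [  1.4 -88.5 123.7] F book [-0.01 -0.18 -0.23] gap 0.13637791457621162
52 45 [  0. -91. 123.] -> [ 0.0014 -0.0022 -0.0013] [-0.006  0.003  0.004]
57 45 [  0.  -82.  129.7] -> [0.0013 0.0089 0.0003] [-0.006  0.003  0.004]
62 45 [  0.  -72.5 135.5] -> [0.0013 0.0198 0.0029] [-0.006  0.003  0.004]
67 45 [  0.  -62.5 140.4] -> [0.0013 0.0304 0.0064] [-0.006  0.003  0.004]
72 45 [  0.  -52.1 144.5] -> [0.0012 0.0406 0.0108] [-0.006  0.003  0.004]
77 45 [  0.  -41.3 147.7] -> [0.0012 0.0505 0.0161] [-0.006  0.003  0.004]
82 45 [  0.  -30.4 149.9] -> [0.0012 0.0598 0.0222] [-0.006  0.003  0.004]
```

View pics/scene6.png

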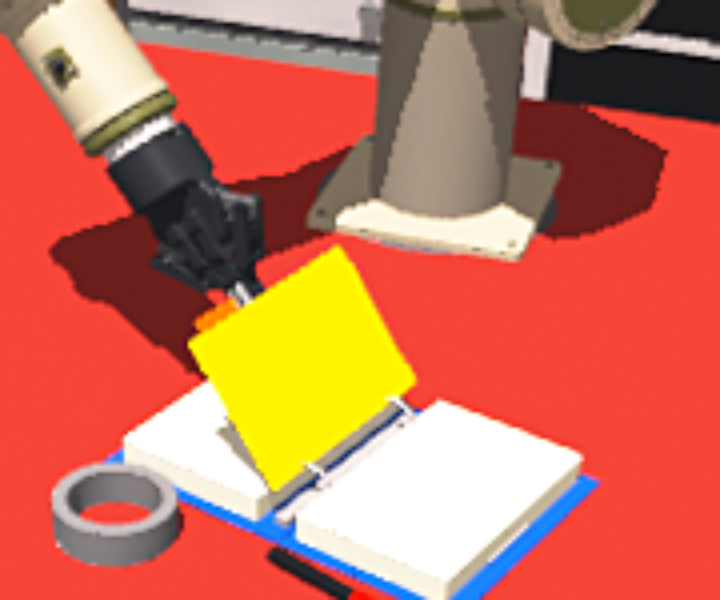

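The leaf has moved to 53° with very low force, matching the model. Continuing the arc.

```bash
python3 -m crank '[[[0,0.005,0,0,0,0],[0,0.01,0,0,0,0],[0,0.015,0.0015,0,0,0],[0,0.02,0.003,0,0,0],[0,0.0255,0.005,0,0,0],[0,0.0305,0.0065,0,0,0],[0,0.0355,0.009,0,0,0],[0,0.0405,0.011,0,0,0],[0,0.0455,0.0135,0,0,0],[0,0.0505,0.016,0,0,0]]]' 1 20
python3 - <<'E'
from h import *
im,d,P,Y=measure('scene')
ce,n,Q=plane(Y);print('theta',np.degrees(np.arctan2((B.T@n)[1],n[2])),len(Q))
to()
arc([77,82,87,92,97,102,107],128,[45,45,45,42,39,36,33])
E
```

```text
time: 9.35
tool_pos: [507.5, 17.6, 147.8]
tcp_rot: [135.4, 0.3, 162.1]
ft_force: [0.1, -1.7, -0.7]
finger_gap: 0.5
theta 75.88547905649227 1329
t 9.4 book [  1.1 -40.6 148. ] F book [ 0.83  0.43 -1.04] gap 0.14641426249871473
77 45 [  0.  -41.3 147.7] -> [ 0.0012 -0.0008 -0.0003] [-0.006  0.003  0.005]
82 45 [  0.  -30.4 149.9] -> [0.0011 0.0085 0.0058] [-0.006  0.003  0.005]
87 45 [  0.  -19.3 151.1] -> [0.0011 0.0173 0.0127] [-0.006  0.003  0.005]
92 42 [  0.   -8.7 152. ] -> [0.0011 0.0255 0.0196] [0.046 0.003 0.004]
97 39 [  0.    2.  151.8] -> [0.0011 0.0329 0.0272] [0.099 0.003 0.004]
102 36 [  0.   12.5 150.8] -> [0.0011 0.0397 0.0353] [0.151 0.003 0.004]
107 33 [  0.   22.9 148.8] -> [0.0011 0.0457 0.0441] [0.204 0.004 0.004]
```

```bash
python3 -m crank '[[[0,0.004,0.003,0,0,0],[0,0.0085,0.006,0,0,0],[0,0.013,0.009,0,0,0],[0,0.0175,0.0125,0,0,0],[0,0.0215,0.016,0.02,0,0],[0,0.0255,0.0195,0.046,0,0],[0,0.0295,0.0235,0.072,0,0],[0,0.033,0.027,0.099,0,0],[0,0.0365,0.031,0.125,0,0],[0,0.04,0.0355,0.15,0,0]]]' 1 20
python3 - <<'E'
from h import *
im,d,P,Y=measure('side');cv2.imwrite('pics/side7.png',cv2.resize(im[130:290,200:380],None,fx=4,fy=3.75))
ce,n,Q=plane(Y);nb=B.T@n*np.sign((B.T@n)[1]);print('theta',np.degrees(np.arctan2(nb[1],nb[2])),len(Q))
to()
arc([102,107,112,117,122,127,132],128,[36,33,30,27,24,21,18])
E
```

```text
time: 10.65
tool_pos: [524.1, 69.3, 151.0]
tcp_rot: [144.0, 0.3, 162.2]
ft_force: [-0.5, -0.4, -0.1]
finger_gap: 0.0
theta 101.38561174406229 11
t 10.7 book [  1.2  14.  151.4] F book [0.07 1.05 0.48] gap -0.17354711349952365
102 36 [  0.   12.5 150.8] -> [ 0.0012 -0.0015 -0.0004] [-0.001  0.004  0.005]
107 33 [  0.   22.9 148.8] -> [0.0012 0.0057 0.0073] [0.051 0.004 0.005]
112 30 [  0.   33.1 145.9] -> [0.0012 0.0123 0.0156] [0.104 0.004 0.005]
117 27 [  0.   43.  142.1] -> [0.0012 0.018  0.0245] [0.156 0.004 0.005]
122 24 [  0.   52.4 137.5] -> [0.0012 0.023  0.0338] [0.209 0.005 0.004]
127 21 [  0.   61.4 132.1] -> [0.0012 0.0271 0.0435] [0.261 0.005 0.004]
132 18 [  0.   69.9 125.8] -> [0.0013 0.0303 0.0535] [0.313 0.005 0.004]
```

View pics/side7.png

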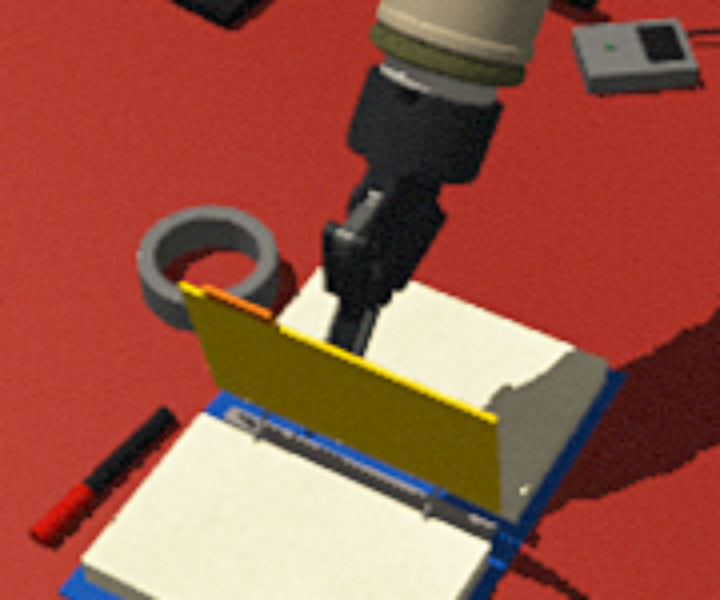

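The leaf is past upright at about 101° with the book unmoved, and the tip is behind it near mid-edge (side crop ~(350,345)). Continuing over and down.

```bash
python3 -m crank '[[[0,0.003,0.003,0.025,0,0],[0,0.006,0.0075,0.05,0,0],[0,0.0095,0.0115,0.078,0,0],[0,0.0125,0.0155,0.104,0,0],[0,0.0155,0.02,0.13,0,0],[0,0.018,0.0245,0.156,0,0],[0,0.0205,0.029,0.182,0,0],[0,0.023,0.034,0.209,0,0],[0,0.025,0.0385,0.235,0,0],[0,0.027,0.0435,0.26,0,0]]]' 1 20
python3 - <<'E'
from h import *
im,d,P,Y=measure('scene')
ce,n,Q=plane(Y);nb=B.T@n*np.sign((B.T@n)[1]);print('theta',np.degrees(np.arctan2(nb[1],nb[2])),len(Q))
to()
arc([127,132,137,142,147,152,157],128,[21,18,15,12,9,6,3])
E
```

```text
time: 11.95
tool_pos: [539.1, 115.3, 131.8]
tcp_rot: [159.0, 0.4, 162.2]
ft_force: [0.4, -0.2, 0.1]
finger_gap: -0.3
theta 0.0 0
t 12.0 book [  1.   62.3 131.6] F book [-0.74  0.52  0.69] gap 0.1133650003656498
127 21 [  0.   61.4 132.1] -> [ 0.001  -0.0006 -0.0007] [-0.002  0.005  0.004]
132 18 [  0.   69.9 125.8] -> [0.001  0.0051 0.0082] [0.051 0.005 0.004]
137 15 [  0.   77.8 118.9] -> [0.0011 0.0099 0.0175] [0.103 0.005 0.004]
142 12 [  0.   85.  111.3] -> [0.0011 0.0139 0.0271] [0.156 0.005 0.004]
147 9 [  0.   91.4 103. ] -> [0.0011 0.0171 0.0371] [0.208 0.005 0.003]
152 6 [ 0.  97.2 94.3] -> [0.0012 0.0193 0.0473] [0.26  0.005 0.003]
157 3 [  0.  102.1  85.1] -> [0.0012 0.0206 0.0577] [0.313 0.005 0.003]h.py:19: RuntimeWarning: Mean of empty slice.
  c=Q.mean(0);n=np.linalg.svd(Q-c)[2][2];e=abs((Y-c)@n);Q=Y[e<4]
  ret = um.true_divide(
```

```bash
python3 -m crank '[[[0,0.0025,0.004,0.025,0,0],[0,0.005,0.008,0.05,0,0],[0,0.0075,0.0125,0.077,0,0],[0,0.01,0.0175,0.103,0,0],[0,0.012,0.022,0.13,0,0],[0,0.014,0.027,0.156,0,0],[0,0.0155,0.032,0.182,0,0],[0,0.017,0.037,0.208,0,0],[0,0.0185,0.042,0.234,0,0],[0,0.0195,0.0475,0.26,0,0]]]' 1 20
python3 - <<'E'
from h import *
im,d,P,Y=measure('side');cv2.imwrite('pics/side8.png',cv2.resize(im[130:290,200:380],None,fx=4,fy=3.75))
if len(Y)>30:
  ce,n,Q=plane(Y);print(B.T@n,len(Q))
to()
arc([152,157,162,167,171,175,178,180],128,[6,3,0,0,0,0,0,0])
E
```

```text
time: 13.25
tool_pos: [550.1, 149.6, 94.0]
tcp_rot: [174.1, 0.3, 162.2]
ft_force: [0.7, -0.2, -0.8]
finger_gap: 0.0
[ 1.82048038e-04 -4.76226464e-01  8.79322649e-01] 382
t 13.3 book [ 0.8 98.  93.3] F book [-0.4  -0.36  0.5 ] gap 0.018195457316240705
152 6 [ 0.  97.2 94.3] -> [ 0.0008 -0.0008 -0.001 ] [-0.002  0.005  0.003]
157 3 [  0.  102.1  85.1] -> [0.0008 0.0032 0.0086] [0.05  0.005 0.003]
162 0 [  0.  106.1  75.5] -> [0.0008 0.0062 0.0186] [0.102 0.005 0.002]
167 0 [  0.  109.3  64.7] -> [0.0009 0.0082 0.0296] [0.102 0.005 0.002]
171 0 [  0.  111.1  56. ] -> [0.0009 0.0092 0.0385] [0.102 0.005 0.002]
175 0 [  0.  112.3  47.1] -> [0.001  0.0095 0.0474] [0.102 0.005 0.002]
178 0 [  0.  112.9  40.5] -> [0.001  0.0093 0.0541] [0.102 0.005 0.002]
180 0 [  0. 113.  36.] -> [0.001  0.009  0.0586] [0.102 0.005 0.002]
```

View pics/side8.png

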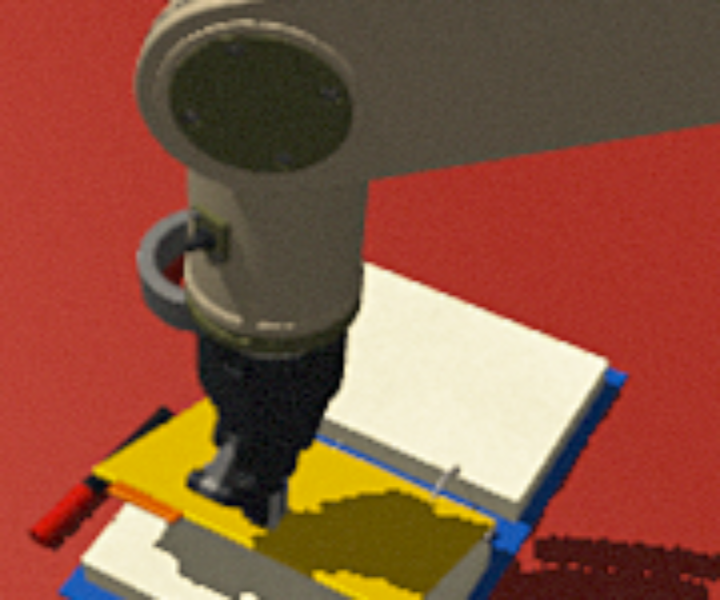

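The leaf is at about 152°, following the tip. I'll bring it to about 174°, then press down in small steps.

```bash
python3 -m crank '[[[0,0.002,0.005,0.025,0,0],[0,0.0035,0.0095,0.05,0,0],[0,0.005,0.0145,0.075,0,0],[0,0.0065,0.0195,0.1,0,0],[0,0.0075,0.025,0.1,0,0],[0,0.0083,0.03,0.1,0,0],[0,0.0088,0.035,0.1,0,0],[0,0.0092,0.039,0.1,0,0],[0,0.0095,0.043,0.1,0,0],[0,0.0095,0.046,0.1,0,0]]]' 1 20
python3 - <<'E'
from h import *
to((0,113,42),(0,113,39),(0,113,36))
E
```

```text
time: 14.55
tool_pos: [554.4, 163.4, 48.3]
tcp_rot: [179.9, 0.3, 162.2]
ft_force: [0.1, 0.4, 0.9]
finger_gap: 0.0
t 14.55 book [  1.  112.2  48.3] F book [0.01 0.39 0.89] gap 0.014948748311732148
(0, 113, 42) -> [0.001  0.0008 0.0063] [0.002 0.005 0.002]
(0, 113, 39) -> [0.001  0.0008 0.0093] [0.002 0.005 0.002]
(0, 113, 36) -> [0.001  0.0008 0.0123] [0.002 0.005 0.002]
```

```bash
python3 -m crank '[[[0,0.0005,0.003,0,0,0],[0,0.0008,0.006,0,0,0],[0,0.0008,0.008,0,0,0],[0,0.0008,0.0095,0,0,0],[0,0.0008,0.0095,0,0,0]]]' 1 20
python3 -c "
from h import *
to((0,113,36))"
```

```text
time: 15.18
tool_pos: [554.6, 164.2, 38.7]
tcp_rot: [179.9, 0.3, 162.2]
ft_force: [-0.0, 0.1, -0.5]
finger_gap: -0.3
t 15.18 book [  1.  112.9  38.7] F book [-0.04  0.09 -0.47] gap -0.2830706914703049
(0, 113, 36) -> [0.001  0.0001 0.0027] [0.002 0.005 0.002]
```

```bash
python3 -m crank '[[[0,0,0.001,0,0,0],[0,0,0.0015,0,0,0],[0,0,0.0015,0,0,0]]]' 1 20; python3 -m crank '[[[0,0,0.0006,0,0,0],[0,0,0.0012,0,0,0],[0,0,0.0012,0,0,0]]]' 1 20

```

```text
time: 15.55
tool_pos: [554.6, 164.2, 37.2]
tcp_rot: [179.9, 0.3, 162.2]
ft_force: [0.3, -1.1, 0.2]
finger_gap: 0.0
time: 15.92
tool_pos: [554.7, 164.2, 36.1]
tcp_rot: [179.9, 0.3, 162.2]
ft_force: [-0.0, -0.2, 2.0]
finger_gap: -0.3
```

```bash
python3 -m crank '[[[0,0,0.0004,0,0,0],[0,0,0.0004,0,0,0]]]' 1 20; python3 -c "
from bench import r
print(r.sense()['ft_force'])"; python3 -m crank '[[[0,0,0.0004,0,0,0],[0,0,0.0004,0,0,0]]]' 1 20

```

```text
time: 16.18
tool_pos: [554.7, 164.2, 36.0]
tcp_rot: [179.9, 0.3, 162.2]
ft_force: [-2.3, -0.2, 4.7]
finger_gap: -0.0
[-2.28904806 -0.24672987  4.69371391]
time: 16.42
tool_pos: [554.7, 164.2, 36.0]
tcp_rot: [179.9, 0.3, 162.2]
ft_force: [-2.9, -1.6, 5.5]
finger_gap: 0.4
```

The tip height (36.0, as expected) has stopped changing and the force is rising to 5 N, so it's on the stop. I'll lift off and check.

```bash
python3 -m crank '[[[0,0,-0.005,0,0,0],[0,0,-0.02,0,0,0],[0,0,-0.05,0,0,0],[0,0,-0.09,0,0,0],[0,0,-0.14,0,0,0],[0,0,-0.19,0,0,0],[0.03,0.03,-0.2,0,0,0],[0.06,0.08,-0.2,0,0,0],[0.09,0.13,-0.2,0,0,0],[0.12,0.18,-0.2,0,0,0]]]' 1 20
python3 -m crank '[[[0.03,0.04,0,0,0,0],[0.06,0.08,0,0,0,0],[0.08,0.12,0,0,0,0],[0.08,0.12,0,0,0,0]]]' 1 20
python3 - <<'E'
from h import *
for c in('scene','side'):
    im,d,P,Y=measure(c)
    cv2.imwrite(f'pics/{c}9.png',im)
    ce,n,Q=plane(Y);nb=B.T@n;q=(Q-S)@B
    print(c,'nb',nb.round(4),'theta',180-np.degrees(np.arctan2(-nb[1],nb[2])),len(Y),len(Q),'ranges',np.percentile(q,[1,99],axis=0).round(1).tolist(),'yaw extent',cv2.minAreaRect(Q[:,:2].astype(np.float32)))
    for a,b in((15,45),(45,85),(85,120),(120,142)):
        i=(q[:,1]>a)&(q[:,1]<b);print(a,b,np.median(q[i,2]).round(2))
    h=cv2.cvtColor(im,cv2.COLOR_BGR2HSV);p=(P-S)@B
    w=(h[...,1]<60)&(h[...,2]>150)&(d>0)&(abs(P[...,2]-30)<5)&(abs(p[...,0])<130)&(p[...,1]<0)&(p[...,1]>-200)
    print('right pages z',np.median(P[w][:,2]),np.percentile(p[w],[1,99],axis=0).round(0).tolist())
    for t in('book','tape','marker','pack','mic','headphones'):
        L=r.landmark_of(t,c)
        for l in L[:1]:print(t,l['conf'],l['pixel'])
to()
E
```

```text
time: 17.68
tool_pos: [493.9, 373.9, 237.3]
tcp_rot: [179.8, 0.4, 162.2]
ft_force: [1.5, -1.2, -0.2]
finger_gap: -0.1
time: 18.18
tool_pos: [452.7, 515.5, 237.4]
tcp_rot: [179.8, 0.3, 162.4]
ft_force: [0.3, 0.5, 0.1]
finger_gap: 0.3
scene nb [-3.2e-03  1.0e-04  1.0e+00] theta 180.005946819822 1436 1402 ranges [[-94.1, 12.8, 31.3], [93.9, 135.1, 38.4]] yaw extent ((542.8228759765625, 127.35908508300781), (128.2073516845703, 198.18182373046875), 73.03053283691406)
15 45 34.86
45 85 34.66
85 120 34.73
120 142 34.91
right pages z 29.014375365699664 [[-99.0, -152.0, 25.0], [105.0, -21.0, 33.0]]
book 0.82 [306.6, 228.6]
tape 0.69 [245.8, 240.6]
marker 0.55 [303.0, 255.9]
pack 0.85 [203.6, 182.8]
mic 0.56 [159.3, 194.0]
headphones 0.74 [418.5, 274.9]
side nb [-3.0e-04  1.1e-03  1.0e+00] theta 180.06187133298317 346 337 ranges [[-95.7, 10.6, 34.2], [-56.5, 85.8, 41.0]] yaw extent ((462.1037292480469, 127.04273223876953), (78.21247863769531, 41.5577392578125), 72.61736297607422)
15 45 37.8
45 85 37.54
85 120 36.7
120 142 nan
right pages z 31.803534130820026 [[-102.0, -151.0, 27.0], [100.0, -21.0, 35.0]]
tape 0.63 [250.3, 205.4]
pack 0.94 [358.6, 146.8]
mic 0.79 [321.6, 122.0]
t 18.88 book [-201.4  413.5  237.2] F book [ 0.44  0.33 -0.42] gap -0.03217629339843226
  return _methods._mean(a, axis=axis, dtype=dtype,
  ret = ret.dtype.type(ret / rcount)
```

View pics/scene9.png

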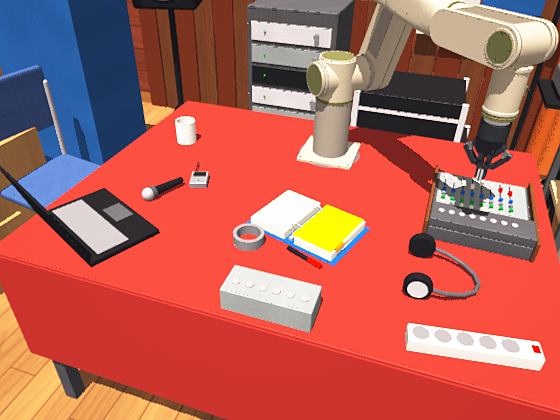

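View pics/side9.png

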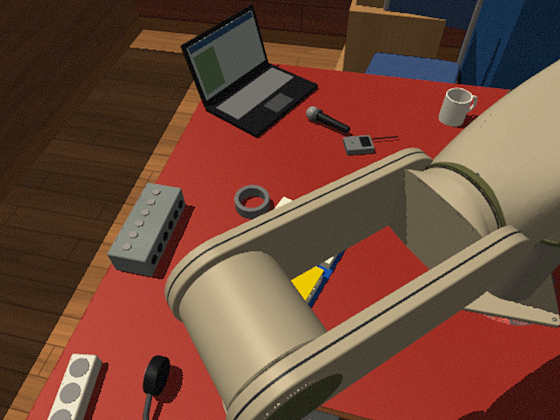

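The leaf lies flat on the left-hand pages (scene ~(328,232)). The book and the other objects are where they were, and the arm is clear. Handing in.

```bash
python3 -c "
from bench import r
print(r.hand_in())"
```

```text
the job is handed in; nothing more can be done
None
```

The yellow leaf now lies flat on the left-hand pages. I pushed it with the shut fingertips up over the spine, pressed it onto its stop with about 5 N, then lifted away. The job was handed in at about 19 s of robot time.

- **Leaf:** depth fits gave about 180.0° from the scene camera and 180.1° from the side camera. The side view was mostly blocked by the arm, so that fit used few points.
- **Book and desk:** the book and the right-hand pages measured where they started. In the scene camera the tape, marker, pack, mic and headphones were within about 4 pixels of their first positions. In the side camera the networks did not find the book, marker or headphones at the end, again because of the arm.
- **Arm:** it ended about 237 mm above the desk, away from the book, with no force above sensor noise.
- **One push went wrong:** with the tool vertical, the first push pressed the leaf's edge towards the hinge, reaching about 15 N. I backed off, saw that the book had not moved, and tilted the tool 45° to push on the underside. The readings I took through the rest of the swing stayed below about 2 N.

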